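# Shift the stone sorter from its parking slot to its last slot and lock it

## Task

Put the stone sorter into its last feed setting: slide the lock on top of the console, away from the gate, to its end stop so that the lever is free, then push the lever step by step through the zigzag gate from the slot nearest the robot into the last slot at the far end, fully home, and finally slide the lock all the way back so that its tongue shuts the lever in. Do not knock over or shift the open box of stones beside the console on the lock's side or the loupe on the console.

Things in the scene. Friction and masses are not known exactly. Their poses are not given: they have to be found in the camera images.
- sorter: Stone sorter, fixed: a white console (x -130 to 130, y -150 to 130 mm in its own frame), top at z 110 mm, and a steel bowl 170 mm wide beside it, centred at x 0, y 225 mm, rim at z 112 mm. Origin on the table under the middle of the gate; x points away from the robot, y to the bowl, z up.
- gate (a point): Middle of the aluminium gate plate (150 x 80 mm), flush with the console's top, z 110 mm; axes as the sorter's. Its channel is 18 mm wide. Corners as positions of the knob's centre (sorter's x, y in mm, play 5): start (-65,-21), (-22,-22), (-22,22), (22,22), (22,-22), last slot (65,-21). So the knob goes +x, +y, +x, -y, +x; each move ends at a wall of the channel.
- lever_knob (a point): Centre of the lever's black knob: upright, round, 34 mm across, 40 mm tall, on a 10 mm steel stem. The lever pivots both ways at the sorter's origin, 175 mm below, so the knob's centre is 161 mm above the table in the end slots, 172 mm at the middle corners. It stays where it is left and takes about 2 N at the knob to move. It cannot be lifted out.
- lock_grip (a point): Centre of the lock's grip, a grey bar 70 mm long (sorter's x), 16 mm thick (y), z 119 to 155 mm above the table. In the sorter's frame x 0, y -62 mm when shut, -107 mm when open. It slides along y (4 N friction, stays where left) with two steel tongues, 62 mm apart, that cross the two end slots and keep the lever in. It cannot shut on a lever only part of the way in.
- lock (a joint): Travel of the lock in m: 0 = shut (tongues across the end slots), 0.045 = fully open, at its end stop, the grip farthest from the gate.
- box_a: Open white box of green stones, 100 x 180 x 24 mm, with a raised lid about 105 mm high along one long side; origin under its middle. To the right (-y) of the console, loose; leave alone.
- loupe_mid (a point): Centre of a black loupe, a cylinder 42 mm across and 34 mm tall, standing on the console near its far corner on the bowl's side, loose; leave alone.

How it is judged:
By the outcome, as a careful person would: the job done as asked, in the order asked, and still so for the second after the job is handed in, with the robot touching nothing.
It also fails if it takes over 59 s, if anything falls off the work surface, if the arm or the gripper's body presses on something with over 40 N, if the wrist force passes 120 N, or if a joint passes its speed limit or range.

## Robot

A 6-joint arm with a two-finger parallel gripper is mounted at the origin on the work surface. World frame = base frame: x ahead of the robot, y to its left, z up, the work surface at z = 0. Lengths are in m, angles in rad, forces in N, time in s.
With the tool pointing down it reaches from about 0.25 to 0.725 m from the base axis. Payload 4 kg.
Tool frame: the origin (TCP) lies on the centre line of the jaws, within the pads' length; the fingertips stand 19 mm ahead of it and the grasp point (between the pads) is the TCP; z points along the fingers, y is the direction in which the jaws open and shut (so a half turn about z gives the same grasp; the last joint's range is limited). The gripper opens to 85 mm and grips with 20 to 120 N. Pads are 22 mm wide; open, the fingers measure 114 mm over their backs; the gripper's body (76 mm by 85 mm) begins 54 mm behind the grasp point. The pads swing forward as they close: fully open they stand 13 mm farther back than shut.
Start: joints at [1.186, 0.241, 0.005, 1.335, 0, 1.571], TCP at [0.188, 0.463, 0.25] pointing down, gripper open.
Joint ranges: [-2.72, 2.72], [-1.05, 1.87], [-1.09, 1.28], [-1.99, 2.15], [-1.42, 1.44], [-3.14, 3.14]. Speed limits (rad/s): [2.79, 2.79, 3.14, 3.14, 3.14, 3.14].

## Interface

Orientations are given as a unit quaternion [x, y, z, w].
In Python, from workcell import bot gives the robot as it stands. The module is installed in compiled form; this text tells all that it offers.
- The arm moves only by the shell command python3 -m handwheel 'ROWS' [OPENING]. ROWS is JSON, a list of rows, each an object of numbers: "dx", "dy", "dz": the shift along the tool's x, y, z as a fraction of full scale; "ax", "ay", "az": the turn, a rotation vector about the tool's x, y, z as a fraction of full scale. In form: [{"dx": .., "dy": .., "dz": .., "ax": .., "ay": .., "az": ..}, ...]. A call has 1 to 12 rows; each row shifts and turns the commanded pose from where the row before left it, along the tool's axes as they then stand; what a row does not reach is not made up. Full scale, the value 1, is 2.5 cm for a shift and 0.15 rad for a turn. A row lasts 1/10 s, in which the tool goes at most 50 mm and 8.59 degrees, less where a joint would pass 70% of its speed; a pose out of reach is approached as far as the arm can. A call with a number of a shift or a turn outside -1 to 1 is refused whole. A call with a gripper value outside its range is refused whole. OPENING is the gripper's target within -1 to 1 (fully open at 1, half-way at 0, shut at -1), set as the call begins (- or left out, the last holds). The fingers move at their own pace and stop on an object; the grip force is fixed at half the most. Time passes only in rows, so rows that do not move let the fingers close. It gives the time, the measured TCP pose, the force and the opening at its end, in the units of the state.
- bot.get_obs(): the state, without advancing time (a new reading comes with each control period).
- bot.camera(name): name is "side" or "top"; returns a dict with "img" (420x560x3 uint8, red, green, blue), "intrinsics" (3x3 intrinsics, pixels), "dist_coeffs" ([k1, k2, p1, p2, k3] as OpenCV has them; the pictures are not rectified), "eye" and "rotation" of the camera in the world. Camera axes: x right, y down, z forward; pixel columns grow to the right and rows downward; lengths in m; the calibration is good to about 2 mm. A picture is of the moment at which its call begins. There is no depth.
- bot.job_done(): hands the job in, once; it reports no verdict.
Trained networks look in a picture, given as the dict that the camera call returned (one of the last four; its "shot" number tells which), for a name from the list of things; names that differ only in an ending like _2 or _b are one class to them, and where a whole thing is asked for, a point or a joint stands for the part that bears it (a point fixed in the world has none). Each returns a list of dicts, best first, with "confidence" (0 to 1); they miss things now and then, are a little off and sometimes report something else, mostly with a low value. They report only what shows in the picture. A call takes as long as a camera call.
- bot.trace(thing, picture): "region" (420x560 bool, what is visible of it) and "rect" ([centre column, centre row, width, height] in pixels, round what is visible of it).
The state is a dict: "clock": time; "joint_pos": joint angles; "joint_vel": joint speeds; "tau": joint torques, N m; "eef_pos": TCP position; "tool_rot": TCP orientation; "ft_force": force on the tool from outside, world axes, zero at the start; "ft_torque": the same for the moment, N m; "grip_width": finger opening in m.
Only numpy, scipy, OpenCV 4.12 (cv2) and the standard library are available. Lean on these libraries where they do the work, as an engineer would, in place of code of your own. Each camera call takes 0.05 s, during which the arm holds its last target.

## Working session

There is one attempt and no reset: what is moved stays moved. The work goes in short steps, Python scripts to look and compute and a shell command to move; the robot and the scene stay as the last step left them, time stands still between calls to the robot, and variables do not carry over. Pictures are saved under pics/ and viewed, and the job is handed in when it is done.

```bash
mkdir -p pics; cat > h.py <<'E'
import numpy as np, cv2
from workcell import bot
def ray(p,uv):
    n=cv2.undistortPoints(np.array([[uv]],float),np.array(p["intrinsics"]),np.array(p["dist_coeffs"]))[0,0]
    return np.array(p["eye"]),np.array(p["rotation"])@np.array([n[0],n[1],1])
def atz(p,uv,z):
    e,d=ray(p,uv); return e+d*(z-e[2])/d[2]
def proj(p,X):
    R=np.array(p["rotation"]); t=-R.T@np.array(p["eye"])
    return cv2.projectPoints(np.array(X,float).reshape(-1,3),cv2.Rodrigues(R.T)[0],t,np.array(p["intrinsics"]),np.array(p["dist_coeffs"]))[0][:,0]
def save(p,n,s=1): 
    cv2.imwrite(n,cv2.cvtColor(p["img"],cv2.COLOR_RGB2BGR))
E
python3 - <<'E'
from h import *
o=bot.get_obs();print(o)
for c in("top","side"):
    p=bot.camera(c);save(p,f"pics/{c}0.png");print(c,p["eye"],p["rotation"])
    for t in("lever_knob","lock_grip","gate","box_a","loupe_mid","sorter"):
        try:
            for r in bot.trace(t,p)[:2]:
                print(t,r["confidence"],r["rect"],r["region"].sum())
        except Exception as e: print(t,e)
E
```

```text
{'clock': 0.0, 'joint_pos': array([1.18600868e+00, 2.41429201e-01, 3.71409974e-03, 1.33518796e+00,
       3.16446255e-06, 1.57083354e+00]), 'joint_vel': array([-3.88506139e-04, -2.53476130e-04, -1.83054221e-03, -1.64230414e-04,
        6.75578460e-06,  1.34264482e-03]), 'tau': array([-1.00186902e-03, -3.72318363e+01,  2.52405703e+01,  1.70407339e-02,
        1.43113207e-04, -1.17885882e-06]), 'eef_pos': array([0.18745786, 0.46289009, 0.24940094]), 'tool_rot': array([ 1.91227257e-01,  9.81545224e-01, -1.03363477e-03, -2.02947518e-04]), 'ft_force': array([ 0.16834339, -0.22844217, -0.31528803]), 'ft_torque': array([ 0.01216008, -0.02524404, -0.02258453]), 'grip_width': 0.08575906438216506}
top [ 0.29235539 -0.0534119   1.31068695] [ 0.74096107 -0.66180002  0.07822174 -0.0829384 ]
lever_knob 0.54 [256.4, 235.2, 18.9, 14.3] 236
lock_grip 0.68 [265.7, 211.3, 35.6, 42.2] 604
gate 0.77 [214.8, 217.7, 204.7, 120.0] 19045
box_a 0.76 [372.0, 222.7, 81.0, 73.3] 4854
loupe_mid 0.8 [206.8, 171.6, 19.9, 20.5] 311
sorter 0.69 [214.3, 218.1, 208.4, 125.5] 18729
side [ 0.10581803 -0.63317046  0.68526457] [ 0.85135222 -0.28246029  0.13606103 -0.42059836]
lever_knob 0.7 [246.3, 193.9, 14.2, 21.3] 307
lever_knob 0.28 [277.3, 199.6, 46.2, 36.6] 639
lock_grip 0.83 [276.6, 198.9, 44.3, 32.3] 689
gate 0.73 [259.4, 214.6, 173.7, 140.8] 13816
box_a 0.92 [354.9, 280.6, 115.0, 107.8] 6603
loupe_mid 0.57 [265.3, 161.8, 14.8, 21.0] 242
sorter 0.87 [262.2, 214.7, 170.4, 137.6] 13961
```

```bash
sed -i 's/np.array(p\["rotation"\])/Rotation.from_quat(p["rotation"]).as_matrix()/; 1a from scipy.spatial.transform import Rotation' h.py
python3 - <<'E'
import cv2
for c in("top","side"):
    i=cv2.imread(f"pics/{c}0.png"); cv2.imwrite(f"pics/{c}0z.png",cv2.resize(i[90:350,90:490],None,fx=2,fy=2,interpolation=cv2.INTER_CUBIC))
E
```

```text
(no output)
```

View pics/top0z.png

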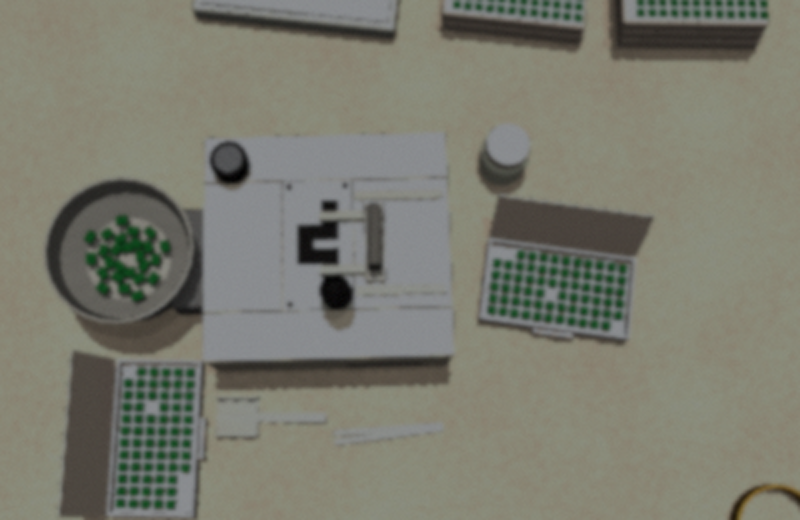

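View pics/side0z.png

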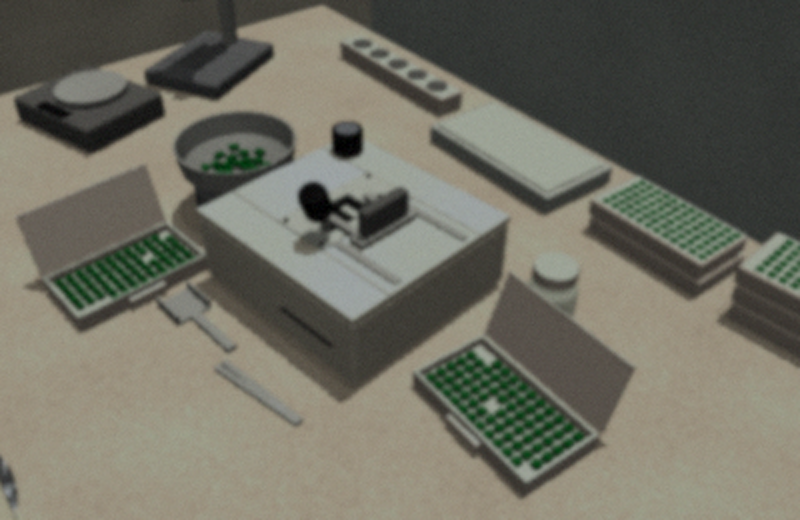

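The top view shows the console with corners near zoomed (205,137), (445,132), (452,357) and (205,362). The knob is at (336,291), the grip bar spans (374,203)-(376,272), and the loupe is at (228,160). The side view agrees. Next I'll get the metric pose.

```bash
python3 - <<'E'
from h import *
from scipy.optimize import least_squares
p=bot.camera("top"); s=bot.camera("side")
z=lambda u,v:(u/2+90-.25,v/2+90-.25)
cs=[z(205,137),z(445,132),z(452,357),z(205,362)]
for c in cs: print(atz(p,c,.11))
print("knob",atz(p,z(336,289),.175),"grip",atz(p,z(374,204),.155),atz(p,z(376,268),.155),"loupe",atz(p,z(228,158),.144))
# side features
sc=[z(509,216),z(352,320),z(198,210)]
for c in sc: print("side",atz(s,c,.11))
# joint fit
M=[(.13,.13,.11),(.13,-.15,.11),(-.13,-.15,.11),(-.13,.13,.11)]
MS=[(.13,-.15,.11),(-.13,-.15,.11),(-.13,.13,.11)]
def W(q,m):
    c,sn=np.cos(q[2]),np.sin(q[2]); m=np.array(m); return np.c_[q[0]+c*m[:,0]-sn*m[:,1],q[1]+sn*m[:,0]+c*m[:,1],m[:,2]]
K=[(-.065,-.021,.161)]; G=[(0,-.062,.137)]
def kg(pic,t):
    r=bot.trace(t,pic)[0]["region"]; v,u=np.nonzero(r); return np.array([u.mean(),v.mean()])
kt,ks,gt,gs=[kg(a,b) for a,b in((p,"lever_knob"),(s,"lever_knob"),(p,"lock_grip"),(s,"lock_grip"))]
print(kt,ks,gt,gs)
f=lambda q:np.r_[(proj(p,W(q,M))-cs).ravel(),(proj(s,W(q,MS))-sc).ravel(),(proj(p,W(q,K))-kt).ravel(),(proj(s,W(q,K))-ks).ravel()]
r=least_squares(f,[.4,0,0],loss="soft_l1");print(r.x,np.round(f(r.x),1))
print("grip res",proj(s,W(r.x,G))-gs)
E
```

```text
[0.66607076 0.19001828 0.11      ]
[ 0.70363268 -0.08488161  0.11      ]
[ 0.44499146 -0.11846855  0.11      ]
[0.40883133 0.15133383 0.11      ]
knob [0.49461773 0.01409175 0.175     ] grip [ 0.59682066 -0.01457154  0.155     ] [ 0.52595948 -0.02487965  0.155     ] loupe [0.63403554 0.15392188 0.144     ]
side [ 0.70420428 -0.08551932  0.11      ]
side [ 0.44943003 -0.12103535  0.11      ]
side [0.41193743 0.15046456 0.11      ]
[258.02439024 235.33739837] [248.05369128 192.16442953] [271.72374798 211.12600969] [279.31147541 198.47377049]
[0.55565637 0.04371917 0.139821  ] [-0.2 -0.1  0.9 -0.6  2.1 -1.  -1.3 -0.1  0.7  0.1 -0.1  0.8 -1.9 -0.3
  0.1  0.3 -1.3 -0.6]
grip res [[ 1.11807376 -2.61544548]]
```

```bash
cat >> h.py <<'E'
SO=np.array([.5555,.0435,0]); YAW=.1398
Rz=Rotation.from_euler('z',YAW)
def target(pos,tx=0,ty=0,half=False):
    """pos in sorter frame; tool pointing down; tilt about sorter x by tx, y by ty (lean of tool top)"""
    R=Rz*Rotation.from_euler('y',ty)*Rotation.from_euler('x',tx)*Rotation.from_matrix(np.diag([-1,1,-1.]) if half else np.diag([1,-1,-1.]))
    return SO+Rz.apply(pos),R
def plan(pos,tx=0,ty=0,n=None,half=True):
    o=bot.get_obs(); p0=o["eef_pos"]; R0=Rotation.from_quat(o["tool_rot"])
    p1,R1=target(np.array(pos),tx,ty,half); w=(R0.inv()*R1).as_rotvec()
    d=R0.inv().apply(p1-p0)/.025; a=w/.15
    print("total shift units (start tool frame)",np.round(d,2),"turn units",np.round(a,2))
    if n:
        # shift-then-turn per row, avg axes
        rows=[]
        for k in range(n):
            Rk=R0*Rotation.from_rotvec(w*k/n); rows.append(np.round(Rk.inv().apply((p1-p0)/n)/.025,2))
        print(n,"rows first/mid/last",rows[0],rows[n//2],rows[-1],"turn",np.round(a/n,3))
def st():
    o=bot.get_obs(); q=Rz.inv().apply(o["eef_pos"]-SO)
    print("t",round(o["clock"],2),"sorter-frame mm",np.round(q*1000,1),"rotvec",np.round((Rz.inv()*Rotation.from_quat(o["tool_rot"])).as_rotvec(),3),"F",np.round(Rz.inv().apply(o["ft_force"]),1),"w",round(o["grip_width"],4))
E
python3 - <<'E'
from h import *
o=bot.get_obs();print(Rotation.from_quat(o["tool_rot"]).as_matrix().round(2))
st()
for h in(True,False): plan([0,-.062,.25],half=h)
E
```

```text
[[-0.93  0.38  0.  ]
 [ 0.38  0.93  0.  ]
 [-0.    0.   -1.  ]]
t 1.0 sorter-frame mm [-305.7  467.1  250.3] rotvec [0.815 3.034 0.   ] F [-0.6  0.1  0. ] w 0.0852
total shift units (start tool frame) [-2.118e+01 -1.219e+01  1.000e-02] turn units [ 0.   0.  -3.5]
total shift units (start tool frame) [-2.118e+01 -1.219e+01  1.000e-02] turn units [ 0.   -0.   17.45]
```

```bash
python3 -m handwheel '[{"az":-0.5},{}]' ; python3 -c "
from h import *
print(bot.get_obs()['joint_pos'])"
```

```text
[ 1.18599280e+00  2.40579798e-01  5.01242252e-03  1.33518949e+00
 -2.07159217e-05  1.57079743e+00]invalid input
```

```bash
python3 -m handwheel '[{"dx":0,"dy":0,"dz":0,"ax":0,"ay":0,"az":-0.5},{"dx":0,"dy":0,"dz":0,"ax":0,"ay":0,"az":0}]' ; python3 -c "
from h import *
print(bot.get_obs()['joint_pos']);st()"
```

```text
clock: 1.2
eef_pos: [0.1877, 0.4634, 0.2503]
tool_rot: [0.154, 0.988, -0.0, -0.0]
ft_force: [0.4, 0.3, -0.5]
grip_width: 0.0852
[ 1.18596190e+00  2.40611388e-01  4.96886201e-03  1.33518825e+00
 -6.93359429e-07  1.49585397e+00]
t 1.2 sorter-frame mm [-305.7  467.1  250.3] rotvec [-0.7   -3.063  0.   ] F [ 0.4  0.3 -0.5] w 0.0852
```

```bash
python3 -m handwheel '[{"dx":0,"dy":0,"dz":0,"ax":0,"ay":0,"az":-0.75},{"dx":0,"dy":0,"dz":0,"ax":0,"ay":0,"az":-0.75},{"dx":0,"dy":0,"dz":0,"ax":0,"ay":0,"az":-0.75},{"dx":0,"dy":0,"dz":0,"ax":0,"ay":0,"az":-0.75},{"dx":-0.5,"dy":-0.87,"dz":0,"ax":0,"ay":0,"az":0},{"dx":-0.5,"dy":-0.87,"dz":0,"ax":0,"ay":0,"az":0},{"dx":-0.5,"dy":-0.87,"dz":0,"ax":0,"ay":0,"az":0},{"dx":-0.5,"dy":-0.87,"dz":0,"ax":0,"ay":0,"az":0},{"dx":-0.5,"dy":-0.87,"dz":0,"ax":0,"ay":0,"az":0},{"dx":-0.5,"dy":-0.87,"dz":0,"ax":0,"ay":0,"az":0},{"dx":-0.5,"dy":-0.87,"dz":0,"ax":0,"ay":0,"az":0},{"dx":-0.5,"dy":-0.87,"dz":0,"ax":0,"ay":0,"az":0}]'
python3 -m handwheel '[{"dx":-0.5,"dy":-0.87,"dz":0,"ax":0,"ay":0,"az":0},{"dx":-0.5,"dy":-0.87,"dz":0,"ax":0,"ay":0,"az":0},{"dx":-0.5,"dy":-0.87,"dz":0,"ax":0,"ay":0,"az":0},{"dx":-0.5,"dy":-0.87,"dz":0,"ax":0,"ay":0,"az":0},{"dx":-0.5,"dy":-0.87,"dz":0,"ax":0,"ay":0,"az":0},{"dx":-0.5,"dy":-0.87,"dz":0,"ax":0,"ay":0,"az":0},{"dx":-0.5,"dy":-0.87,"dz":0,"ax":0,"ay":0,"az":0},{"dx":-0.5,"dy":-0.87,"dz":0,"ax":0,"ay":0,"az":0},{"dx":-0.5,"dy":-0.87,"dz":0,"ax":0,"ay":0,"az":0},{"dx":-0.5,"dy":-0.87,"dz":0,"ax":0,"ay":0,"az":0},{"dx":-0.5,"dy":-0.87,"dz":0,"ax":0,"ay":0,"az":0},{"dx":-0.5,"dy":-0.87,"dz":0,"ax":0,"ay":0,"az":0}]'
python3 -c "
from h import *
st();plan([0,-.062,.25]);print(bot.get_obs()['joint_pos'])"
```

```text
clock: 2.4
eef_pos: [0.3116, 0.3043, 0.2504]
tool_rot: [-0.069, 0.998, 0.0, 0.0]
ft_force: [0.5, 0.6, -0.0]
grip_width: 0.0852
clock: 3.6
eef_pos: [0.4966, 0.0667, 0.2503]
tool_rot: [-0.069, 0.998, 0.0, 0.0]
ft_force: [0.1, 0.3, -1.1]
grip_width: 0.0853
t 3.6 sorter-frame mm [-55.1  31.2 250.3] rotvec [2.000e-03 3.141e+00 0.000e+00] F [ 0.1  0.3 -1.1] w 0.0853
total shift units (start tool frame) [-2.21 -3.73  0.01] turn units [ 0.    0.   -0.01]
[ 1.33550941e-01  2.42563319e-01  7.67709428e-03  1.33575884e+00
  6.37977814e-05 -4.81472642e-03]
```

```bash
python3 -m handwheel '[{"dx":-0.37,"dy":-0.62,"dz":0,"ax":0,"ay":0,"az":0},{"dx":-0.37,"dy":-0.62,"dz":0,"ax":0,"ay":0,"az":0},{"dx":-0.37,"dy":-0.62,"dz":0,"ax":0,"ay":0,"az":0},{"dx":-0.37,"dy":-0.62,"dz":0,"ax":0,"ay":0,"az":0},{"dx":-0.37,"dy":-0.62,"dz":0,"ax":0,"ay":0,"az":0},{"dx":-0.37,"dy":-0.62,"dz":0,"ax":0,"ay":0,"az":0},{"dx":0,"dy":0,"dz":0.6,"ax":0,"ay":0,"az":0},{"dx":0,"dy":0,"dz":0.6,"ax":0,"ay":0,"az":0},{"dx":0,"dy":0,"dz":0.3,"ax":0,"ay":0,"az":0},{"dx":0,"dy":0,"dz":0,"ax":0,"ay":0,"az":0}]'
python3 - <<'E'
from h import *
st();plan([0,-.062,.146])
s=bot.camera("side");save(s,"pics/side1.png")
cv2.imwrite("pics/side1z.png",cv2.resize(cv2.imread("pics/side1.png")[80:330,160:420],None,fx=2.3,fy=2.3,interpolation=cv2.INTER_CUBIC))
E
```

```text
clock: 4.6
eef_pos: [0.5633, -0.0168, 0.2115]
tool_rot: [-0.07, 0.998, 0.0, -0.001]
ft_force: [0.1, -0.5, 0.1]
grip_width: 0.0853
t 4.6 sorter-frame mm [ -0.7 -60.8 211.5] rotvec [ 0.000e+00 -3.139e+00 -1.000e-03] F [-0.  -0.5  0.1] w 0.0853
total shift units (start tool frame) [-0.04 -0.05  2.62] turn units [ 0.   -0.02  0.  ]
```

View pics/side1z.png

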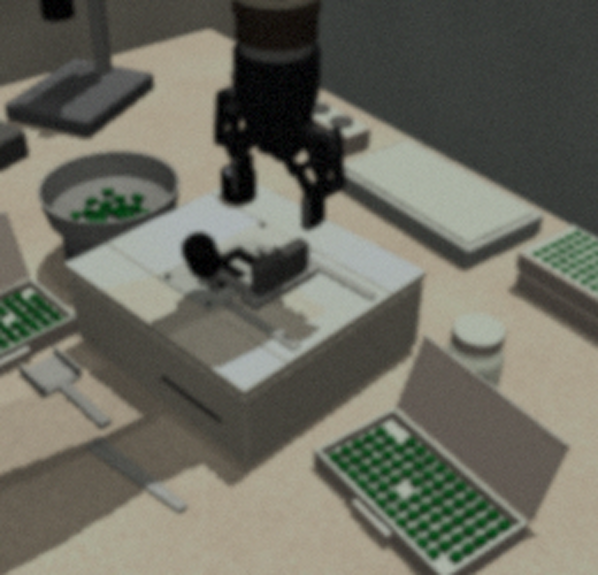

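The fingers, at about (237,180) and (315,205), straddle the bar at (280,262), and the knob is clear at (200,255). I'll descend and grip.

```bash
python3 -m handwheel '[{"dx":0,"dy":-0.05,"dz":0.5,"ax":0,"ay":0,"az":0},{"dx":0,"dy":0,"dz":0.5,"ax":0,"ay":0,"az":0},{"dx":0,"dy":0,"dz":0.5,"ax":0,"ay":0,"az":0},{"dx":0,"dy":0,"dz":0.5,"ax":0,"ay":0,"az":0},{"dx":0,"dy":0,"dz":0.4,"ax":0,"ay":0,"az":0},{"dx":0,"dy":0,"dz":0.2,"ax":0,"ay":0,"az":0},{"dx":0,"dy":0,"dz":0,"ax":0,"ay":0,"az":0}]'
python3 -m handwheel '[{"dx":0,"dy":0,"dz":0,"ax":0,"ay":0,"az":0},{"dx":0,"dy":0,"dz":0,"ax":0,"ay":0,"az":0},{"dx":0,"dy":0,"dz":0,"ax":0,"ay":0,"az":0},{"dx":0,"dy":0,"dz":0,"ax":0,"ay":0,"az":0},{"dx":0,"dy":0,"dz":0,"ax":0,"ay":0,"az":0},{"dx":0,"dy":0,"dz":0,"ax":0,"ay":0,"az":0},{"dx":0,"dy":0,"dz":0,"ax":0,"ay":0,"az":0},{"dx":0,"dy":0,"dz":0,"ax":0,"ay":0,"az":0}]' -1
python3 -c "
from h import *
st();print(bot.get_obs()['ft_torque'])"
```

```text
clock: 5.35
eef_pos: [0.5635, -0.0179, 0.1467]
tool_rot: [-0.07, 0.998, 0.0, -0.001]
ft_force: [0.4, 0.8, 0.5]
grip_width: 0.0851
clock: 6.15
eef_pos: [0.5644, -0.018, 0.1483]
tool_rot: [-0.07, 0.998, -0.0, 0.0]
ft_force: [-0.1, -0.1, 3.5]
grip_width: 0.0147
t 6.15 sorter-frame mm [  0.2 -62.1 148.3] rotvec [-0.     3.141 -0.   ] F [-0.1 -0.1  3.5] w 0.0147
[-0.06693666  0.25024922 -0.08545066]
```

```bash
python3 -m handwheel '[{"dx":0,"dy":-0.3,"dz":0,"ax":0,"ay":0,"az":0},{"dx":0,"dy":-0.3,"dz":0,"ax":0,"ay":0,"az":0},{"dx":0,"dy":-0.3,"dz":0,"ax":0,"ay":0,"az":0},{"dx":0,"dy":-0.3,"dz":0,"ax":0,"ay":0,"az":0},{"dx":0,"dy":-0.3,"dz":0,"ax":0,"ay":0,"az":0},{"dx":0,"dy":-0.25,"dz":0,"ax":0,"ay":0,"az":0},{"dx":0,"dy":0,"dz":0,"ax":0,"ay":0,"az":0},{"dx":0,"dy":0,"dz":0,"ax":0,"ay":0,"az":0}]'
python3 -c "
from h import *
st();print(bot.get_obs()['ft_torque'])"
python3 -m handwheel '[{"dx":0,"dy":-0.08,"dz":0,"ax":0,"ay":0,"az":0},{"dx":0,"dy":-0.08,"dz":0,"ax":0,"ay":0,"az":0},{"dx":0,"dy":0,"dz":0,"ax":0,"ay":0,"az":0}]'
python3 -c "
from h import *
st()"
```

```text
clock: 6.95
eef_pos: [0.5702, -0.0608, 0.1483]
tool_rot: [-0.07, 0.998, 0.001, 0.0]
ft_force: [-2.4, 3.9, 5.5]
grip_width: 0.0153
t 6.95 sorter-frame mm [ 1.000e-01 -1.053e+02  1.483e+02] rotvec [-1.000e-03  3.141e+00  3.000e-03] F [-1.8  4.1  5.5] w 0.0153
[ 0.75621518  0.34467002 -0.12923685]
clock: 7.25
eef_pos: [0.5703, -0.0611, 0.1482]
tool_rot: [-0.071, 0.997, 0.005, -0.0]
ft_force: [-3.0, 13.6, 6.6]
grip_width: 0.0154
t 7.25 sorter-frame mm [ 1.000e-01 -1.057e+02  1.482e+02] rotvec [-0.005  3.141  0.015] F [-1.1 13.9  6.6] w 0.0154
```

```bash
python3 -m handwheel '[{"dx":0,"dy":-0.1,"dz":0,"ax":0,"ay":0,"az":0},{"dx":0,"dy":0,"dz":0,"ax":0,"ay":0,"az":0}]'
python3 - <<'E'
from h import *
st()
for c in("side","top"):
    s=bot.camera(c);save(s,f"pics/{c}2.png")
    cv2.imwrite(f"pics/{c}2z.png",cv2.resize(cv2.imread(f"pics/{c}2.png")[80:330,160:420],None,fx=2.3,fy=2.3,interpolation=cv2.INTER_CUBIC))
E
```

```text
clock: 7.45
eef_pos: [0.5703, -0.0613, 0.1482]
tool_rot: [-0.072, 0.997, 0.007, -0.0]
ft_force: [-4.6, 21.0, 8.0]
grip_width: 0.0149
t 7.45 sorter-frame mm [ 1.000e-01 -1.058e+02  1.482e+02] rotvec [-0.007  3.141  0.021] F [-1.6 21.5  8. ] w 0.0149
```

View pics/side2z.png

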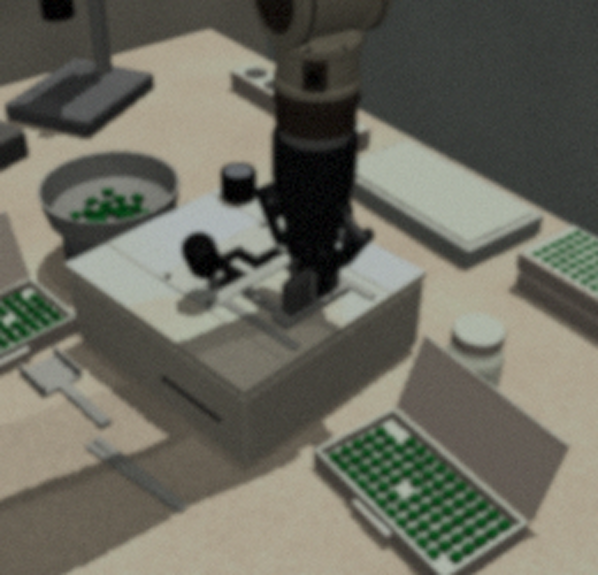

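View pics/top2z.png

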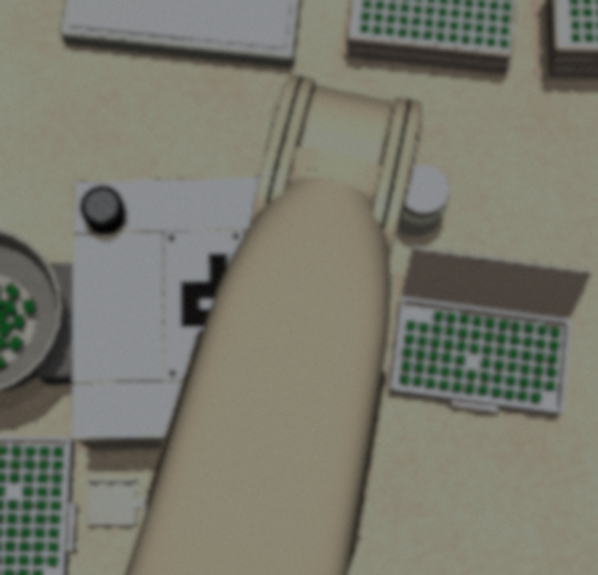

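Both views show the tongues clear of the end slots. The reaction force climbs to 21 N with no further motion, so the lock is at its end stop. I'll release and lift.

```bash
python3 -m handwheel '[{"dx":0,"dy":0.15,"dz":0,"ax":0,"ay":0,"az":0},{"dx":0,"dy":0,"dz":0,"ax":0,"ay":0,"az":0}]'
python3 -m handwheel '[{"dx":0,"dy":0,"dz":0,"ax":0,"ay":0,"az":0},{"dx":0,"dy":0,"dz":0,"ax":0,"ay":0,"az":0},{"dx":0,"dy":0,"dz":0,"ax":0,"ay":0,"az":0},{"dx":0,"dy":0,"dz":0,"ax":0,"ay":0,"az":0},{"dx":0,"dy":0,"dz":0,"ax":0,"ay":0,"az":0},{"dx":0,"dy":0,"dz":-0.8,"ax":0,"ay":0,"az":0},{"dx":0,"dy":0,"dz":-0.8,"ax":0,"ay":0,"az":0},{"dx":0,"dy":0,"dz":-0.8,"ax":0,"ay":0,"az":0},{"dx":0,"dy":0,"dz":-0.8,"ax":0,"ay":0,"az":0},{"dx":0,"dy":0,"dz":-0.8,"ax":0,"ay":0,"az":0},{"dx":0,"dy":0,"dz":0,"ax":0,"ay":0,"az":0}]' 1
python3 - <<'E'
from h import *
st()
d=np.array([-.065,-.021,.161])/np.linalg.norm([-.065,-.021,.161])
R=0.175
plan(d*.255,tx=.12,ty=-.38,n=8)
s=bot.camera("side");save(s,"pics/side3.png")
cv2.imwrite("pics/side3z.png",cv2.resize(cv2.imread("pics/side3.png")[80:330,160:420],None,fx=2.3,fy=2.3,interpolation=cv2.INTER_CUBIC))
E
```

```text
clock: 7.75
eef_pos: [0.5703, -0.0609, 0.1482]
tool_rot: [-0.071, 0.997, 0.003, -0.0]
ft_force: [-3.4, 10.8, 5.9]
grip_width: 0.0148
clock: 8.85
eef_pos: [0.5723, -0.0644, 0.2509]
tool_rot: [-0.07, 0.998, -0.001, 0.003]
ft_force: [0.7, 1.0, -0.6]
grip_width: 0.0853
t 8.85 sorter-frame mm [   1.6 -109.2  250.9] rotvec [-0.000e+00  3.135e+00 -3.000e-03] F [ 0.8  0.9 -0.6] w 0.0853
total shift units (start tool frame) [3.86 3.14 0.62] turn units [-0.8  -2.49 -0.15]
8 rows first/mid/last [0.48 0.39 0.08] [0.49 0.4  0.01] [ 0.48  0.4  -0.04] turn [-0.1   -0.311 -0.018]
```

View pics/side3z.png

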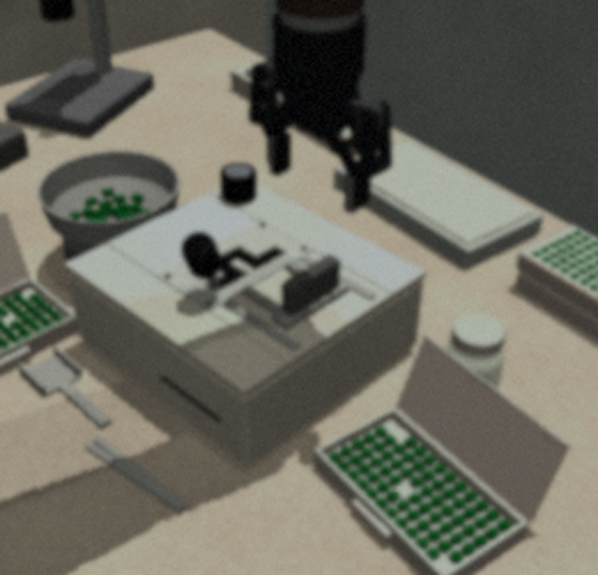

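```bash
python3 -m handwheel '[{"dx":0.48,"dy":0.4,"dz":0.08,"ax":-0.1,"ay":-0.31,"az":-0.02},{"dx":0.48,"dy":0.4,"dz":0.06,"ax":-0.1,"ay":-0.31,"az":-0.02},{"dx":0.48,"dy":0.4,"dz":0.04,"ax":-0.1,"ay":-0.31,"az":-0.02},{"dx":0.48,"dy":0.4,"dz":0.03,"ax":-0.1,"ay":-0.31,"az":-0.02},{"dx":0.48,"dy":0.4,"dz":0.01,"ax":-0.1,"ay":-0.31,"az":-0.02},{"dx":0.48,"dy":0.4,"dz":0,"ax":-0.1,"ay":-0.31,"az":-0.02},{"dx":0.48,"dy":0.4,"dz":-0.02,"ax":-0.1,"ay":-0.31,"az":-0.02},{"dx":0.48,"dy":0.4,"dz":-0.04,"ax":-0.1,"ay":-0.31,"az":-0.02},{"dx":0,"dy":0,"dz":0,"ax":0,"ay":0,"az":0},{"dx":0,"dy":0,"dz":0,"ax":0,"ay":0,"az":0}]'
python3 - <<'E'
from h import *
st()
d=np.array([-.065,-.021,.161])/np.linalg.norm([-.065,-.021,.161])
plan(d*.255,tx=.12,ty=-.38)
plan(d*.178,tx=.12,ty=-.38,n=6)
s=bot.camera("side");save(s,"pics/side4.png")
cv2.imwrite("pics/side4z.png",cv2.resize(cv2.imread("pics/side4.png")[80:330,160:420],None,fx=2.3,fy=2.3,interpolation=cv2.INTER_CUBIC))
for t in bot.trace("lever_knob",s)[:2]:
    v,u=np.nonzero(t["region"]);print(t["confidence"],u.mean(),v.mean(), proj(s,target(d*.175)[0]))
E
```

```text
clock: 9.9
eef_pos: [0.4643, 0.0011, 0.2316]
tool_rot: [-0.08, 0.978, 0.072, 0.18]
ft_force: [0.1, 0.2, 0.4]
grip_width: 0.0855
t 9.9 sorter-frame mm [-96.2 -29.3 231.6] rotvec [-0.034  2.766  0.168] F [0.1 0.2 0.4] w 0.0855
total shift units (start tool frame) [-0.1  -0.04 -0.1 ] turn units [ 0.01 -0.06  0.  ]
total shift units (start tool frame) [-0.14 -0.05  2.98] turn units [ 0.01 -0.06  0.  ]
6 rows first/mid/last [-0.02 -0.01  0.5 ] [-0.02 -0.01  0.5 ] [-0.02 -0.01  0.5 ] turn [ 0.002 -0.01   0.001]
0.77 247.56071428571428 192.69642857142858 [[246.75545765 191.57852197]]
```

View pics/side4z.png

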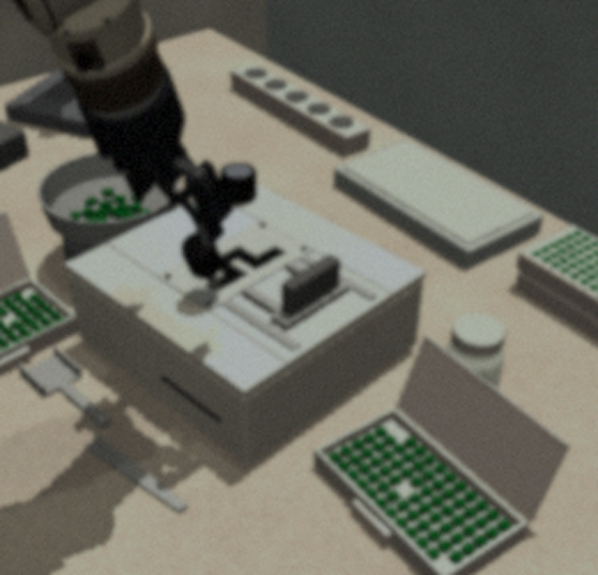

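The gripper, aligned with the lever axis, sits above the knob at (205,255). The trace agrees with the model to about 1 px. I'll descend along the axis and grip.

```bash
python3 -m handwheel '[{"dx":-0.05,"dy":-0.02,"dz":0.5,"ax":0,"ay":-0.06,"az":0},{"dx":-0.05,"dy":-0.02,"dz":0.5,"ax":0,"ay":0,"az":0},{"dx":-0.02,"dy":0,"dz":0.5,"ax":0,"ay":0,"az":0},{"dx":-0.02,"dy":0,"dz":0.5,"ax":0,"ay":0,"az":0},{"dx":0,"dy":0,"dz":0.5,"ax":0,"ay":0,"az":0},{"dx":0,"dy":0,"dz":0.4,"ax":0,"ay":0,"az":0},{"dx":0,"dy":0,"dz":0,"ax":0,"ay":0,"az":0}]'
python3 -m handwheel '[{"dx":0,"dy":0,"dz":0,"ax":0,"ay":0,"az":0},{"dx":0,"dy":0,"dz":0,"ax":0,"ay":0,"az":0},{"dx":0,"dy":0,"dz":0,"ax":0,"ay":0,"az":0},{"dx":0,"dy":0,"dz":0,"ax":0,"ay":0,"az":0},{"dx":0,"dy":0,"dz":0,"ax":0,"ay":0,"az":0},{"dx":0,"dy":0,"dz":0,"ax":0,"ay":0,"az":0},{"dx":0,"dy":0,"dz":0,"ax":0,"ay":0,"az":0}]' -1
python3 - <<'E'
from h import *
st()
r=.176
def k(x,y): return [x,y,np.sqrt(r*r-x*x-y*y)]
plan(k(-.022,-.022),tx=.126,ty=-.126,n=6)
E
```

```text
clock: 10.7
eef_pos: [0.4936, 0.0133, 0.1651]
tool_rot: [-0.08, 0.977, 0.073, 0.183]
ft_force: [0.2, 0.3, 0.1]
grip_width: 0.0856
clock: 11.4
eef_pos: [0.4938, 0.0133, 0.1676]
tool_rot: [-0.08, 0.977, 0.073, 0.185]
ft_force: [-3.9, 0.4, 6.0]
grip_width: 0.0326
t 11.4 sorter-frame mm [-65.3 -21.3 167.6] rotvec [-0.034  2.754  0.168] F [-3.8  0.9  6. ] w 0.0326
total shift units (start tool frame) [-1.69 -0.08  0.43] turn units [-0.03  1.7   0.22]
6 rows first/mid/last [-0.28 -0.01  0.07] [-0.29 -0.01  0.04] [-0.29 -0.01  0.01] turn [-0.004  0.284  0.036]
```

```bash
cat >> h.py <<'E'
def k(x,y,r=.181): return [x/175*r,y/175*r,np.sqrt(1-(x*x+y*y)/175**2)*r]
def tt(x,y): return dict(tx=-np.arcsin(y/175),ty=np.arcsin(x/175))
E
python3 - <<'E'
from h import *
plan(k(-22,-22),**tt(-22,-22),n=6)
E
```

```text
total shift units (start tool frame) [-1.74 -0.09  0.24] turn units [-0.03  1.7   0.22]
6 rows first/mid/last [-0.29 -0.02  0.04] [-0.29 -0.01  0.  ] [-0.29 -0.01 -0.02] turn [-0.004  0.283  0.036]
```

```bash
python3 -m handwheel '[{"dx":-0.29,"dy":-0.01,"dz":0.04,"ax":0,"ay":0.28,"az":0.04},{"dx":-0.29,"dy":-0.01,"dz":0.03,"ax":0,"ay":0.28,"az":0.04},{"dx":-0.29,"dy":-0.01,"dz":0.01,"ax":0,"ay":0.28,"az":0.04},{"dx":-0.29,"dy":-0.01,"dz":0,"ax":0,"ay":0.28,"az":0.04},{"dx":-0.29,"dy":-0.01,"dz":-0.01,"ax":0,"ay":0.28,"az":0.03},{"dx":-0.29,"dy":-0.01,"dz":-0.02,"ax":0,"ay":0.28,"az":0.03},{"dx":0,"dy":0,"dz":0,"ax":0,"ay":0,"az":0},{"dx":0,"dy":0,"dz":0,"ax":0,"ay":0,"az":0}]'
python3 - <<'E'
from h import *
st()
plan(k(-22,-22),**tt(-22,-22))
plan(k(-22,22),**tt(-22,22),n=6)
s=bot.camera("side");save(s,"pics/side5.png")
cv2.imwrite("pics/side5z.png",cv2.resize(cv2.imread("pics/side5.png")[80:330,160:420],None,fx=2.3,fy=2.3,interpolation=cv2.INTER_CUBIC))
E
```

```text
clock: 12.2
eef_pos: [0.5372, 0.0187, 0.1791]
tool_rot: [-0.073, 0.993, 0.066, 0.061]
ft_force: [-1.4, 3.1, 8.2]
grip_width: 0.0327
t 12.2 sorter-frame mm [-21.5 -22.  179.1] rotvec [-0.011  3.005  0.187] F [-1.   3.3  8.2] w 0.0327
total shift units (start tool frame) [ 0.05 -0.03  0.03] turn units [-0.01  0.04 -0.  ]
total shift units (start tool frame) [0.05 1.77 0.25] turn units [ 1.67  0.03 -0.  ]
6 rows first/mid/last [0.01 0.3  0.04] [0.01 0.3  0.01] [ 0.01  0.3  -0.02] turn [ 0.278  0.006 -0.001]
```

View pics/side5z.png

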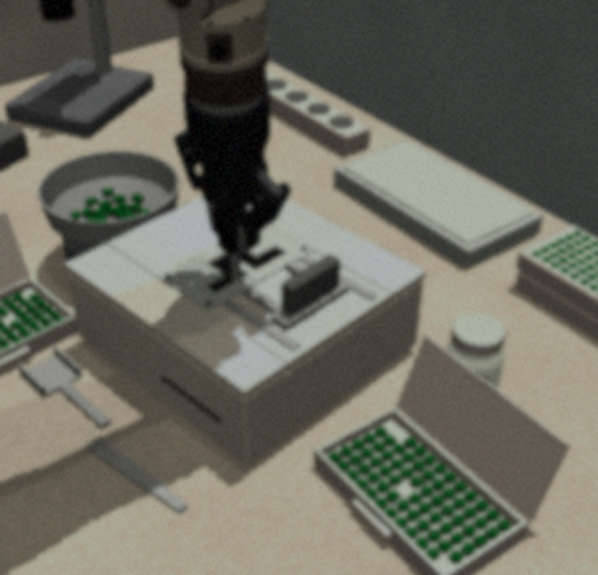

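The lever has followed to the first corner, with the stem near (237,270) and low forces. Next is +y.

```bash
python3 -m handwheel '[{"dx":0.01,"dy":0.3,"dz":0.04,"ax":0.28,"ay":0,"az":0},{"dx":0.01,"dy":0.3,"dz":0.03,"ax":0.28,"ay":0,"az":0},{"dx":0.01,"dy":0.3,"dz":0.02,"ax":0.28,"ay":0,"az":0},{"dx":0.01,"dy":0.3,"dz":0.01,"ax":0.28,"ay":0,"az":0},{"dx":0.01,"dy":0.3,"dz":0,"ax":0.28,"ay":0,"az":0},{"dx":0.01,"dy":0.3,"dz":-0.02,"ax":0.28,"ay":0,"az":0},{"dx":0,"dy":0,"dz":0,"ax":0,"ay":0,"az":0},{"dx":0,"dy":0,"dz":0,"ax":0,"ay":0,"az":0}]'
python3 - <<'E'
from h import *
st()
plan(k(-22,22),**tt(-22,22))
plan(k(22,22),**tt(22,22),n=6)
E
```

```text
clock: 13.05
eef_pos: [0.5305, 0.0642, 0.1791]
tool_rot: [-0.066, 0.994, -0.059, 0.072]
ft_force: [-2.5, 2.7, 12.3]
grip_width: 0.033
t 13.05 sorter-frame mm [-21.9  23.9 179.1] rotvec [ 0.012  3.    -0.192] F [-2.1  3.  12.3] w 0.033
total shift units (start tool frame) [ 0.04 -0.04  0.04] turn units [-0.01  0.06 -0.  ]
total shift units (start tool frame) [-1.76 -0.01  0.29] turn units [-0.01  1.73 -0.22]
6 rows first/mid/last [-0.29 -0.    0.05] [-0.3  -0.01  0.01] [-0.3  -0.01 -0.02] turn [-0.002  0.288 -0.036]
```

```bash
python3 -m handwheel '[{"dx":-0.29,"dy":0,"dz":-0.02,"ax":0,"ay":0.29,"az":-0.04},{"dx":-0.3,"dy":0,"dz":0,"ax":0,"ay":0.29,"az":-0.04},{"dx":-0.3,"dy":0,"dz":0,"ax":0,"ay":0.29,"az":-0.04},{"dx":-0.3,"dy":0,"dz":0,"ax":0,"ay":0.29,"az":-0.04},{"dx":-0.3,"dy":0,"dz":0,"ax":0,"ay":0.29,"az":-0.03},{"dx":-0.3,"dy":0,"dz":-0.02,"ax":0,"ay":0.29,"az":-0.03},{"dx":0,"dy":0,"dz":0,"ax":0,"ay":0,"az":0},{"dx":0,"dy":0,"dz":0,"ax":0,"ay":0,"az":0}]'
python3 - <<'E'
from h import *
st()
plan(k(22,22),**tt(22,22))
plan(k(22,-22),**tt(22,-22),n=6)
E
```

```text
clock: 13.85
eef_pos: [0.5754, 0.0702, 0.1797]
tool_rot: [-0.073, 0.993, -0.068, -0.059]
ft_force: [2.2, 3.4, 8.9]
grip_width: 0.0324
t 13.85 sorter-frame mm [ 23.4  23.7 179.7] rotvec [ 0.01  -3.008  0.192] F [2.6 3.  8.9] w 0.0324
total shift units (start tool frame) [ 0.02 -0.03  0.07] turn units [-0.01 -0.01 -0.01]
total shift units (start tool frame) [ 0.02 -1.83  0.3 ] turn units [-1.69 -0.01 -0.01]
6 rows first/mid/last [ 0.   -0.31  0.05] [ 0.   -0.31  0.01] [ 0.   -0.31 -0.02] turn [-0.281 -0.002 -0.002]
```

```bash
python3 -m handwheel '[{"dx":0,"dy":-0.3,"dz":0,"ax":-0.28,"ay":0,"az":0},{"dx":0,"dy":-0.31,"dz":0.02,"ax":-0.28,"ay":0,"az":0},{"dx":0,"dy":-0.31,"dz":0.01,"ax":-0.28,"ay":0,"az":0},{"dx":0,"dy":-0.31,"dz":0,"ax":-0.28,"ay":0,"az":0},{"dx":0,"dy":-0.31,"dz":0,"ax":-0.28,"ay":0,"az":0},{"dx":0,"dy":-0.31,"dz":-0.02,"ax":-0.28,"ay":0,"az":0},{"dx":0,"dy":0,"dz":0,"ax":0,"ay":0,"az":0},{"dx":0,"dy":0,"dz":0,"ax":0,"ay":0,"az":0}]'
python3 - <<'E'
from h import *
st()
plan(k(22,-22),**tt(22,-22))
plan(k(65,-21),tx=.12,ty=.3,n=8)
print(bot.get_obs()["joint_pos"])
s=bot.camera("side");save(s,"pics/side6.png")
cv2.imwrite("pics/side6z.png",cv2.resize(cv2.imread("pics/side6.png")[80:330,160:420],None,fx=2.3,fy=2.3,interpolation=cv2.INTER_CUBIC))
E
```

```text
clock: 14.65
eef_pos: [0.581, 0.0238, 0.1795]
tool_rot: [-0.064, 0.994, 0.058, -0.069]
ft_force: [4.5, 3.7, 2.8]
grip_width: 0.0328
t 14.65 sorter-frame mm [ 22.5 -23.  179.5] rotvec [-0.017 -3.007 -0.189] F [4.9 3.  2.8] w 0.0328
total shift units (start tool frame) [-0.02  0.    0.05] turn units [-0.   -0.02 -0.02]
total shift units (start tool frame) [-1.84  0.02  0.28] turn units [0.04 1.13 0.12]
8 rows first/mid/last [-0.23  0.    0.04] [-0.23  0.    0.02] [-0.23  0.01  0.  ] turn [0.005 0.141 0.015]
[-0.01021298  0.55167408  0.26999859  1.43548189  0.1048131  -0.14664266]
```

View pics/side6z.png

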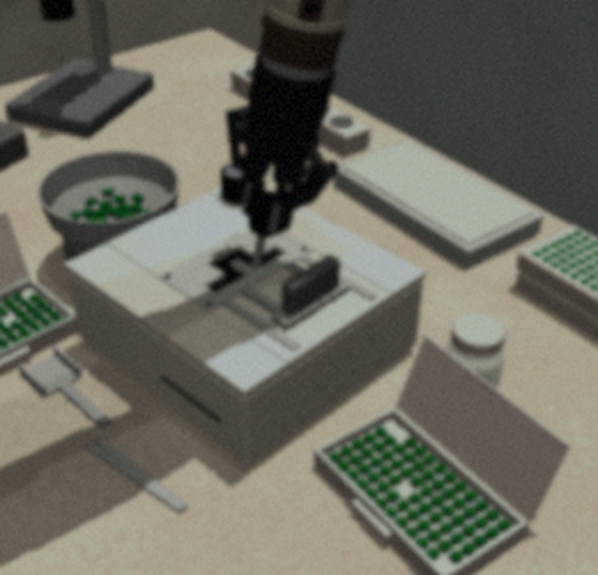

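The stem at (262,250) is in the far inner corner, ready for the final +x move.

```bash
python3 -m handwheel '[{"dx":-0.23,"dy":0,"dz":0.04,"ax":0,"ay":0.14,"az":0.02},{"dx":-0.23,"dy":0,"dz":0.04,"ax":0,"ay":0.14,"az":0.02},{"dx":-0.23,"dy":0,"dz":0.03,"ax":0,"ay":0.14,"az":0.01},{"dx":-0.23,"dy":0,"dz":0.03,"ax":0,"ay":0.14,"az":0.01},{"dx":-0.23,"dy":0,"dz":0.02,"ax":0,"ay":0.14,"az":0.01},{"dx":-0.23,"dy":0,"dz":0.02,"ax":0,"ay":0.14,"az":0.01},{"dx":-0.23,"dy":0,"dz":0.01,"ax":0,"ay":0.14,"az":0.01},{"dx":-0.23,"dy":0,"dz":0.01,"ax":0,"ay":0.14,"az":0.01},{"dx":0,"dy":0,"dz":0,"ax":0,"ay":0,"az":0},{"dx":0,"dy":0,"dz":0,"ax":0,"ay":0,"az":0}]'
python3 - <<'E'
from h import *
st()
plan(k(65,-21),tx=.12,ty=.3,n=8)
E
```

```text
clock: 15.7
eef_pos: [0.6241, 0.0301, 0.1684]
tool_rot: [-0.061, 0.985, 0.05, -0.151]
ft_force: [3.9, 0.8, 17.6]
grip_width: 0.0326
t 15.7 sorter-frame mm [ 66.1 -22.8 168.4] rotvec [-0.022 -2.84  -0.175] F [ 4.   0.2 17.6] w 0.0326
total shift units (start tool frame) [-0.06  0.04  0.06] turn units [0.02 0.02 0.02]
8 rows first/mid/last [-0.01  0.    0.01] [-0.01  0.    0.01] [-0.01  0.    0.01] turn [0.002 0.003 0.003]
```

```bash
python3 -m handwheel '[{"dx":-0.1,"dy":0,"dz":0,"ax":0,"ay":0,"az":0},{"dx":-0.1,"dy":0,"dz":0,"ax":0,"ay":0,"az":0},{"dx":0,"dy":0,"dz":0,"ax":0,"ay":0,"az":0}]'
python3 -c "
from h import *
st()"
python3 -m handwheel '[{"dx":-0.1,"dy":0,"dz":0,"ax":0,"ay":0,"az":0},{"dx":-0.1,"dy":0,"dz":0,"ax":0,"ay":0,"az":0},{"dx":0,"dy":0,"dz":0,"ax":0,"ay":0,"az":0}]'
python3 - <<'E'
from h import *
st()
s=bot.camera("side");save(s,"pics/side7.png")
cv2.imwrite("pics/side7z.png",cv2.resize(cv2.imread("pics/side7.png")[80:330,160:420],None,fx=2.3,fy=2.3,interpolation=cv2.INTER_CUBIC))
E
```

```text
clock: 16.0
eef_pos: [0.6282, 0.0307, 0.1667]
tool_rot: [-0.061, 0.985, 0.05, -0.152]
ft_force: [3.1, 0.2, 16.0]
grip_width: 0.0325
t 16.0 sorter-frame mm [ 70.2 -22.8 166.7] rotvec [-0.022 -2.838 -0.175] F [ 3.1 -0.2 16. ] w 0.0325
clock: 16.3
eef_pos: [0.6312, 0.0311, 0.1653]
tool_rot: [-0.061, 0.985, 0.05, -0.154]
ft_force: [-1.7, -0.0, 17.2]
grip_width: 0.0326
t 16.3 sorter-frame mm [ 73.2 -22.8 165.3] rotvec [-0.023 -2.834 -0.175] F [-1.7  0.2 17.2] w 0.0326
```

View pics/side7z.png

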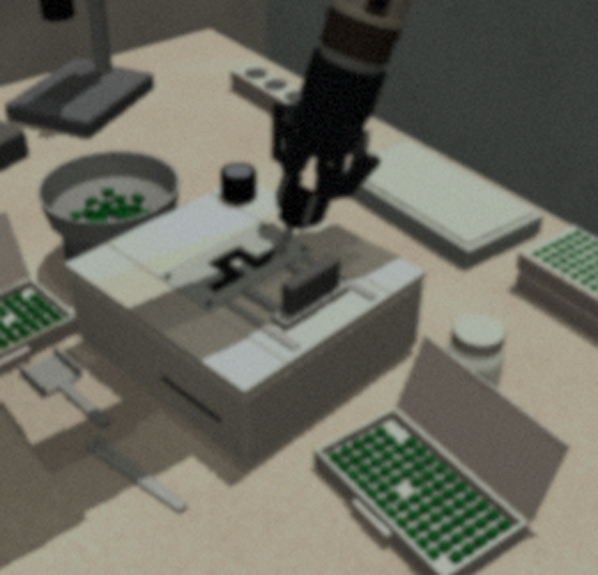

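```bash
python3 -m handwheel '[{"dx":-0.1,"dy":0,"dz":-0.03,"ax":0,"ay":0,"az":0},{"dx":0,"dy":0,"dz":0,"ax":0,"ay":0,"az":0}]'
python3 -c "
from h import *
st()"
python3 -m handwheel '[{"dx":-0.08,"dy":0,"dz":-0.03,"ax":0,"ay":0,"az":0},{"dx":0,"dy":0,"dz":0,"ax":0,"ay":0,"az":0}]'
python3 -c "
from h import *
st()"
```

```text
clock: 16.55
eef_pos: [0.6317, 0.0312, 0.1651]
tool_rot: [-0.061, 0.984, 0.05, -0.157]
ft_force: [-7.7, -1.4, 17.3]
grip_width: 0.0324
t 16.55 sorter-frame mm [ 73.7 -22.8 165.1] rotvec [-0.023 -2.829 -0.175] F [-7.8 -0.3 17.3] w 0.0324
clock: 16.75
eef_pos: [0.632, 0.0312, 0.1649]
tool_rot: [-0.061, 0.984, 0.05, -0.159]
ft_force: [-12.6, -1.4, 18.4]
grip_width: 0.0326
t 16.75 sorter-frame mm [ 74.  -22.8 164.9] rotvec [-0.023 -2.824 -0.175] F [-12.7   0.4  18.4] w 0.0326
```

```bash
python3 -m handwheel '[{"dx":0,"dy":0,"dz":0,"ax":0,"ay":0,"az":0},{"dx":0,"dy":0,"dz":0,"ax":0,"ay":0,"az":0},{"dx":0,"dy":0,"dz":0,"ax":0,"ay":0,"az":0},{"dx":0,"dy":0,"dz":0,"ax":0,"ay":0,"az":0},{"dx":0,"dy":0,"dz":0,"ax":0,"ay":0,"az":0},{"dx":0,"dy":0,"dz":-0.6,"ax":0,"ay":0,"az":0},{"dx":0,"dy":0,"dz":-0.7,"ax":0,"ay":0,"az":0},{"dx":0,"dy":0,"dz":-0.7,"ax":0,"ay":0,"az":0},{"dx":0,"dy":0,"dz":-0.7,"ax":0,"ay":0,"az":0},{"dx":0,"dy":0,"dz":-0.7,"ax":0,"ay":0,"az":0},{"dx":0,"dy":0,"dz":0,"ax":0,"ay":0,"az":0}]' 1
python3 - <<'E'
from h import *
st()
plan([0,-.107,.25],n=8)
s=bot.camera("side");save(s,"pics/side8.png")
cv2.imwrite("pics/side8z.png",cv2.resize(cv2.imread("pics/side8.png")[80:330,160:420],None,fx=2.3,fy=2.3,interpolation=cv2.INTER_CUBIC))
for t in bot.trace("lever_knob",s)[:2]:
    v,u=np.nonzero(t["region"]);print(t["confidence"],u.mean(),v.mean(), [proj(s,target(k(x,-22,.175))[0]) for x in(65,70)])
E
```

```text
clock: 17.85
eef_pos: [0.6641, 0.0243, 0.2432]
tool_rot: [-0.061, 0.985, 0.05, -0.153]
ft_force: [0.7, -0.3, 0.1]
grip_width: 0.0852
t 17.85 sorter-frame mm [104.9 -34.1 243.2] rotvec [-0.022 -2.837 -0.174] F [ 0.6 -0.4  0.1] w 0.0852
total shift units (start tool frame) [ 4.1  -3.    0.62] turn units [ 0.81 -2.   -0.1 ]
8 rows first/mid/last [ 0.51 -0.38  0.08] [ 0.52 -0.37  0.02] [ 0.52 -0.36 -0.02] turn [ 0.101 -0.25  -0.013]
0.63 288.34013605442175 173.05442176870747 [array([[287.86512999, 169.84434762]]), array([[289.30643008, 169.81061921]])]
```

View pics/side8z.png

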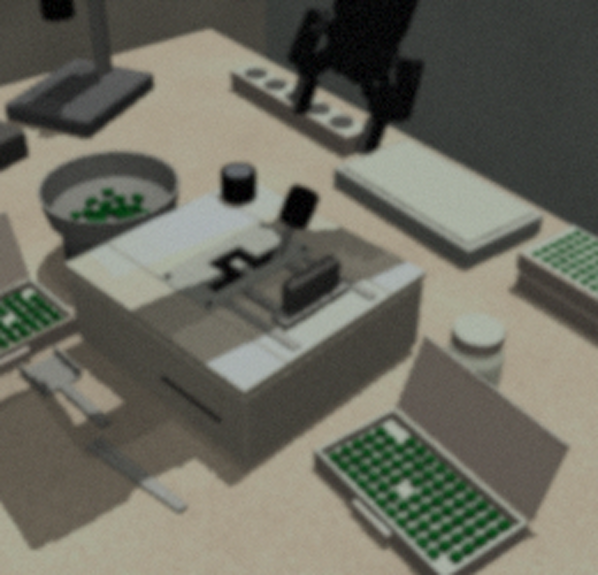

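The knob at (298,207) is in the last slot and stays there, and the lock is still open. Moving back to the lock grip.

```bash
python3 -m handwheel '[{"dx":0.51,"dy":-0.38,"dz":0.08,"ax":0.1,"ay":-0.25,"az":-0.01},{"dx":0.51,"dy":-0.38,"dz":0.06,"ax":0.1,"ay":-0.25,"az":-0.01},{"dx":0.52,"dy":-0.37,"dz":0.05,"ax":0.1,"ay":-0.25,"az":-0.01},{"dx":0.52,"dy":-0.37,"dz":0.03,"ax":0.1,"ay":-0.25,"az":-0.01},{"dx":0.52,"dy":-0.37,"dz":0.02,"ax":0.1,"ay":-0.25,"az":-0.01},{"dx":0.52,"dy":-0.37,"dz":0.01,"ax":0.1,"ay":-0.25,"az":-0.01},{"dx":0.52,"dy":-0.36,"dz":0,"ax":0.1,"ay":-0.25,"az":-0.02},{"dx":0.52,"dy":-0.36,"dz":-0.02,"ax":0.1,"ay":-0.25,"az":-0.02},{"dx":0,"dy":0,"dz":0,"ax":0,"ay":0,"az":0},{"dx":0,"dy":0,"dz":0,"ax":0,"ay":0,"az":0}]'
python3 - <<'E'
from h import *
st()
plan([0,-.107,.149],n=6)
E
```

```text
clock: 18.95
eef_pos: [0.5686, -0.062, 0.2482]
tool_rot: [-0.069, 0.998, 0.001, -0.003]
ft_force: [-0.0, 0.2, -0.1]
grip_width: 0.085
t 18.95 sorter-frame mm [  -1.7 -106.3  248.2] rotvec [-1.000e-03 -3.136e+00 -4.000e-03] F [-0.   0.2 -0.1] w 0.085
total shift units (start tool frame) [-0.09 -0.04  3.97] turn units [ 0.02 -0.04 -0.01]
6 rows first/mid/last [-0.01 -0.01  0.66] [-0.01 -0.01  0.66] [-0.01 -0.    0.66] turn [ 0.003 -0.006 -0.001]
```

```bash
python3 -m handwheel '[{"dx":-0.07,"dy":-0.04,"dz":0.65,"ax":0.02,"ay":-0.04,"az":0},{"dx":0,"dy":0,"dz":0.65,"ax":0,"ay":0,"az":0},{"dx":0,"dy":0,"dz":0.65,"ax":0,"ay":0,"az":0},{"dx":0,"dy":0,"dz":0.65,"ax":0,"ay":0,"az":0},{"dx":0,"dy":0,"dz":0.65,"ax":0,"ay":0,"az":0},{"dx":0,"dy":0,"dz":0.4,"ax":0,"ay":0,"az":0},{"dx":0,"dy":0,"dz":0.2,"ax":0,"ay":0,"az":0},{"dx":0,"dy":0,"dz":0,"ax":0,"ay":0,"az":0}]'
python3 -m handwheel '[{"dx":0,"dy":0,"dz":0,"ax":0,"ay":0,"az":0},{"dx":0,"dy":0,"dz":0,"ax":0,"ay":0,"az":0},{"dx":0,"dy":0,"dz":0,"ax":0,"ay":0,"az":0},{"dx":0,"dy":0,"dz":0,"ax":0,"ay":0,"az":0},{"dx":0,"dy":0,"dz":0,"ax":0,"ay":0,"az":0},{"dx":0,"dy":0,"dz":0,"ax":0,"ay":0,"az":0},{"dx":0,"dy":0,"dz":0,"ax":0,"ay":0,"az":0},{"dx":0,"dy":0,"dz":0,"ax":0,"ay":0,"az":0}]' -1
python3 -c "
from h import *
st()"
python3 -m handwheel '[{"dx":0,"dy":0.3,"dz":0,"ax":0,"ay":0,"az":0},{"dx":0,"dy":0.3,"dz":0,"ax":0,"ay":0,"az":0},{"dx":0,"dy":0.3,"dz":0,"ax":0,"ay":0,"az":0},{"dx":0,"dy":0.3,"dz":0,"ax":0,"ay":0,"az":0},{"dx":0,"dy":0.3,"dz":0,"ax":0,"ay":0,"az":0},{"dx":0,"dy":0.25,"dz":0,"ax":0,"ay":0,"az":0},{"dx":0,"dy":0,"dz":0,"ax":0,"ay":0,"az":0},{"dx":0,"dy":0,"dz":0,"ax":0,"ay":0,"az":0}]'
python3 -c "
from h import *
st()"
```

```text
clock: 19.75
eef_pos: [0.5715, -0.0627, 0.1514]
tool_rot: [-0.07, 0.998, -0.0, 0.0]
ft_force: [0.1, -0.9, -0.6]
grip_width: 0.0851
clock: 20.55
eef_pos: [0.5714, -0.0606, 0.1532]
tool_rot: [-0.07, 0.998, 0.002, 0.001]
ft_force: [-1.9, 6.3, 3.7]
grip_width: 0.0148
t 20.55 sorter-frame mm [   1.3 -105.3  153.2] rotvec [-1.000e-03  3.139e+00  5.000e-03] F [-1.   6.5  3.7] w 0.0148
clock: 21.35
eef_pos: [0.5657, -0.0188, 0.1532]
tool_rot: [-0.07, 0.998, -0.0, 0.002]
ft_force: [-1.3, -0.8, 6.1]
grip_width: 0.0146
t 21.35 sorter-frame mm [  1.4 -63.1 153.2] rotvec [ 0.000e+00  3.139e+00 -1.000e-03] F [-1.4 -0.6  6.1] w 0.0146
```

```bash
python3 -m handwheel '[{"dx":0,"dy":0.1,"dz":0,"ax":0,"ay":0,"az":0},{"dx":0,"dy":0.1,"dz":0,"ax":0,"ay":0,"az":0},{"dx":0,"dy":0,"dz":0,"ax":0,"ay":0,"az":0}]'
python3 -c "
from h import *
st()"
python3 -m handwheel '[{"dx":0,"dy":0.1,"dz":0,"ax":0,"ay":0,"az":0},{"dx":0,"dy":0.05,"dz":0,"ax":0,"ay":0,"az":0},{"dx":0,"dy":0,"dz":0,"ax":0,"ay":0,"az":0}]'
python3 -c "
from h import *
st()"
```

```text
clock: 21.65
eef_pos: [0.5652, -0.0157, 0.1532]
tool_rot: [-0.069, 0.998, -0.002, 0.002]
ft_force: [-1.0, -5.9, 4.7]
grip_width: 0.0146
t 21.65 sorter-frame mm [  1.4 -60.  153.2] rotvec [ 2.000e-03  3.139e+00 -7.000e-03] F [-1.8 -5.7  4.7] w 0.0146
clock: 21.95
eef_pos: [0.5652, -0.0154, 0.1532]
tool_rot: [-0.068, 0.998, -0.006, 0.002]
ft_force: [0.1, -15.4, 4.7]
grip_width: 0.015
t 21.95 sorter-frame mm [  1.4 -59.7 153.2] rotvec [ 0.006  3.138 -0.018] F [ -2.  -15.3   4.7] w 0.015
```

```bash
python3 -m handwheel '[{"dx":0,"dy":-0.08,"dz":0,"ax":0,"ay":0,"az":0},{"dx":0,"dy":0,"dz":0,"ax":0,"ay":0,"az":0}]'
python3 -m handwheel '[{"dx":0,"dy":0,"dz":0,"ax":0,"ay":0,"az":0},{"dx":0,"dy":0,"dz":0,"ax":0,"ay":0,"az":0},{"dx":0,"dy":0,"dz":0,"ax":0,"ay":0,"az":0},{"dx":0,"dy":0,"dz":0,"ax":0,"ay":0,"az":0},{"dx":0,"dy":0,"dz":0,"ax":0,"ay":0,"az":0},{"dx":0,"dy":0,"dz":-0.8,"ax":0,"ay":0,"az":0},{"dx":0,"dy":0,"dz":-0.8,"ax":0,"ay":0,"az":0},{"dx":0,"dy":0,"dz":-0.8,"ax":0,"ay":0,"az":0},{"dx":0,"dy":0,"dz":-0.8,"ax":0,"ay":0,"az":0},{"dx":0,"dy":0,"dz":-0.8,"ax":0,"ay":0,"az":0},{"dx":0,"dy":0,"dz":0,"ax":0,"ay":0,"az":0}]' 1
python3 -m handwheel '[{"dx":0.9,"dy":0.9,"dz":0,"ax":0,"ay":0,"az":0},{"dx":0.9,"dy":0.9,"dz":0,"ax":0,"ay":0,"az":0},{"dx":0.9,"dy":0.9,"dz":0,"ax":0,"ay":0,"az":0},{"dx":0.9,"dy":0.9,"dz":0,"ax":0,"ay":0,"az":0},{"dx":0.9,"dy":0.9,"dz":0,"ax":0,"ay":0,"az":0},{"dx":0.9,"dy":0.9,"dz":0,"ax":0,"ay":0,"az":0},{"dx":0.9,"dy":0.9,"dz":0,"ax":0,"ay":0,"az":0},{"dx":0.9,"dy":0.9,"dz":0,"ax":0,"ay":0,"az":0},{"dx":0.5,"dy":0.9,"dz":0,"ax":0,"ay":0,"az":0},{"dx":0.5,"dy":0.9,"dz":0,"ax":0,"ay":0,"az":0},{"dx":0,"dy":0.9,"dz":0,"ax":0,"ay":0,"az":0},{"dx":0,"dy":0,"dz":0,"ax":0,"ay":0,"az":0}]'
python3 - <<'E'
from h import *
st()
for c in("side","top"):
    s=bot.camera(c);save(s,f"pics/{c}9.png")
    cv2.imwrite(f"pics/{c}9z.png",cv2.resize(cv2.imread(f"pics/{c}9.png")[80:330,160:420],None,fx=2.3,fy=2.3,interpolation=cv2.INTER_CUBIC))
    for t in("lever_knob","lock_grip","box_a","loupe_mid"):
        for r in bot.trace(t,s)[:1]: print(c,t,r["confidence"],r["rect"])
E
```

```text
clock: 22.15
eef_pos: [0.5652, -0.0156, 0.1532]
tool_rot: [-0.068, 0.998, -0.003, 0.002]
ft_force: [0.0, -9.2, 4.6]
grip_width: 0.0147
clock: 23.25
eef_pos: [0.566, -0.0127, 0.2554]
tool_rot: [-0.07, 0.998, -0.001, 0.004]
ft_force: [0.4, 0.0, -0.0]
grip_width: 0.0855
clock: 24.45
eef_pos: [0.3261, 0.2054, 0.2507]
tool_rot: [-0.072, 0.997, -0.0, 0.001]
ft_force: [-0.9, 0.1, -0.5]
grip_width: 0.0859
t 24.45 sorter-frame mm [-204.6  192.2  250.7] rotvec [-5.000e-03  3.141e+00 -1.000e-03] F [-0.9  0.2 -0.5] w 0.0859
side lever_knob 0.63 [289.1, 175.0, 15.9, 22.8]
side lock_grip 0.8 [275.4, 200.2, 44.2, 31.4]
side box_a 0.63 [352.1, 279.6, 111.6, 109.1]
side loupe_mid 0.8 [265.6, 159.7, 17.9, 17.5]
top lever_knob 0.85 [257.9, 179.7, 17.0, 25.8]
top lock_grip 0.57 [264.1, 211.5, 31.5, 37.0]
top box_a 0.66 [372.9, 224.3, 88.5, 77.3]
top loupe_mid 0.86 [206.6, 170.1, 20.9, 21.3]
```

View pics/side9z.png

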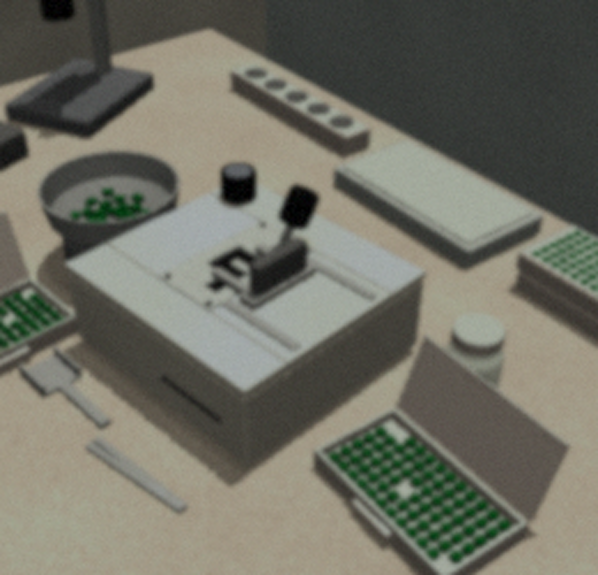

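View pics/top9z.png

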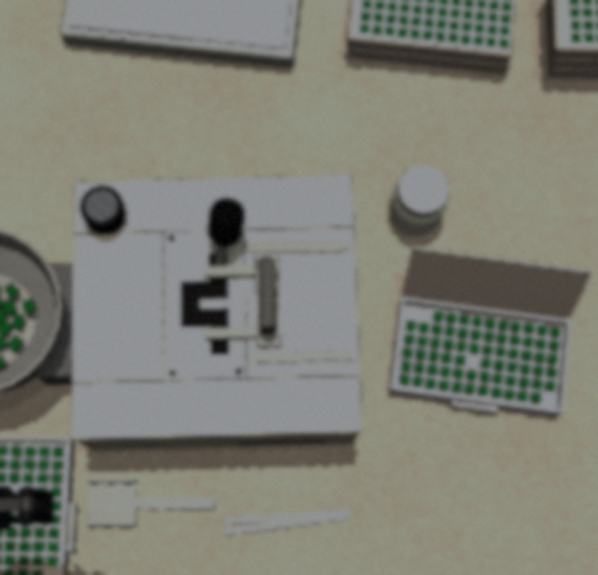

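The knob at top-view (227,222) is past the far tongue, which crosses the slot at (232,272). The grip bar at (268,295) has the same pixels as at the start when shut, and the box and loupe haven't moved. The robot is clear, so I'm handing in.

```bash
python3 -c "
from h import *
print(bot.job_done())"
```

```text
the job is handed in; nothing more can be done
None
```

The sorter is in its last feed setting: the lever is fully home in the far slot and the lock is shut behind it. I handed the job in at about 24.5 s of the 59 s allowed.

- **Lock opened:** I gripped the lock bar and slid it away from the gate until it stopped moving and the force rose to about 21 N.
- **Lever moved:** I gripped the knob and took it through the five moves, tilting the tool to follow it. At the far wall of the last slot the knob stopped at about x = 71 mm in the sorter's frame, pushing back with about 13 N. That is about 1 mm past the 65 mm corner plus 5 mm play, within measuring error.
- **Lock shut:** I slid the bar back to its other stop. It travelled about 45.6 mm and pushed back with about 15 N.

**Last checks:**
- The final pictures show the far tongue across the last slot, with the lever beyond it.
- The lock bar is within about 1 px of its original shut position.
- In the pictures the box of stones and the loupe have not moved. Their network outlines differ by 1–3 px, about the networks' own error.
- The gripper was open and well clear of the console.
- No check failed. The highest wrist force I read was about 23 N, and I only read it at the end of each move.

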